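# Clip the probe holder to the brush stand

### The job

Clip the probe holder's snap hook onto the steel eye at the foot of the brush stand: let the eye's upright bar press the sprung gate in until the gate snaps shut behind it. Then, still holding it, draw the holder gently back so that the shut gate pulls against the bar for a moment to prove that it has caught, and let go with the holder lying flat on the desk, still clipped. Be gentle with the eye throughout, as its acrylic stand is brittle, and leave the clipper, palette and pot where they are.

Things in the scene. Friction and masses are not known exactly. Their poses are not given: they have to be found in the camera images.
- holder_center (a point): Probe holder, loose, 0.1 to 0.22 kg, flat on the desk: a black plastic block 22 (x) x 40 (y) x 36 (z) mm, gripped from above across its 40 mm width; flat steel snap hook in front (+x), steel probe handle, 10 mm thick, sticking out 83 mm behind. The point is the block's centre, 18 mm above its underside; x runs forward along the hook, z up. Block: x -12 to 10 mm.
- holder: Same holder, origin on its underside below the block's centre, same axes; mm. Hook z 0 to 7: two 6 wide arms at y = 17 and -17 run forward to a nose on the +y arm (y 8 to 20, 5 thick) and a round 5 thick gate behind the nose, hinged at y = -17, free end at y = 14. Gate's middle at x = 46 + e, nose x 49 + e to 54 + e; e, how far the arms are set out, is 0 to 8, stiff, not measured.
- gate (a joint): Angle of the sprung gate, rad: 0 shut against the nose, up to 1.2 pressed inward (to the block), 2 to 6 N at the bar; springs back alone. The way in lies between hinge and nose. The bar should meet the gate 3 mm to +y of the holder's middle line, within 2.5 mm. The gate shuts behind the bar when its axis is 30 mm past the gate's middle; pressed to 15.5 mm before the block's centre does for any e; at 13 it strikes the block.
- eye (a point): Rigid steel eye on the brush stand: an upright round bar 6 mm thick from the desk to 52 mm, where an arm runs back level into the stand, closing the loop. The point is on the bar's axis 15 mm above the desk; x points level from the bar along the arm to the stand, z up. The hook comes from the free side, moving along +x. Drawn back, bar and shut gate meet hard, at 40.5 to 48.5 mm before the block's centre.
- stand: Brush stand of clear acrylic, screwed down; origin at the bar's foot, same axes as the eye. Foot block, 65 mm high, x 70 to 145, y -25 to 65 mm; round tiers with brushes above it, 72 mm across, at (108, 30), up to 260 mm high. It cracks if holder or robot presses on it or its eye with over 15 N; a pull test of 4 to 10 N for half a second is right.
- clipper: Blue plastic clipper, loose, lying on the desk, about 155 x 56 x 14 mm; to be left alone.
- palette: Ceramic wet palette with a clip-on lid, 154 x 203 x 30 mm; origin under its centre; to be left alone.
- pot: Paint pot, 42 mm across, 55 mm high; origin under its centre; to be left alone.
Mind the look-alikes: they are no part of the job. Several things look just like the holder: the one meant starts nearest to the robot's base.

How it is judged:
By the outcome, as a careful person would: the job done as asked, in the order asked, and still so for the second after the job is handed in, with the robot touching nothing.
It also fails if it takes over 54 s, if anything falls off the work surface, if the arm or the gripper's body presses on something with over 40 N, if the wrist force passes 120 N, or if a joint passes its speed limit or range.

### The arm

A 6-joint arm with a two-finger parallel gripper is mounted at the origin on the work surface. World frame = base frame: x ahead of the robot, y to its left, z up, the work surface at z = 0. Lengths are in m, angles in degrees, forces in N, time in s.
With the tool pointing down it reaches from about 0.3 to 0.75 m from the base axis. Payload 8.5 kg.
Tool frame: the origin (TCP) lies between the finger pads; the fingertips stand 14 mm ahead of it and the grasp point (between the pads) lies 5 mm behind it; x points along the fingers, z is the direction in which the jaws open and shut, and the axes are right-handed (so a half turn about x gives the same grasp; the last joint's range is limited). The gripper opens to 85 mm and grips with 20 to 120 N. Pads are 22 mm wide; open, the fingers measure 114 mm over their backs; the gripper's body (76 mm by 85 mm) begins 54 mm behind the grasp point. The pads swing forward as they close: fully open they stand 13 mm farther back than shut.
Start: joints at [-83.784, 21.807, 74.336, -0, 83.858, -12.336], TCP at [0.175, -0.521, 0.245] pointing down, gripper open.
Joint ranges: [-178.18, 178.18], [-50.72, 133.34], [12.68, 142.11], [-81.47, 261.47], [9.98, 163.14], [-165.26, 165.26]. Speed limits (degrees/s): [136.94, 136.94, 180, 180, 180, 180].

### API

Orientations are given as a 3x3 rotation matrix whose columns are the frame's x, y, z axes.
In Python, from rig import env gives the robot as it stands.
- The arm moves only by the shell command python3 -m jog 'ROWS' [FORCE]. ROWS is JSON, a list of rows, each a list of 5 numbers: the opening, from -1 (shut) to 1 (fully open), so that 0 is half open, then the shift along the tool's x, y, z in m, then the turn about the tool's x in rad. In form: [[claw, dx, dy, dz, yaw], ...]. A call has 1 to 20 rows; each row is the pose to reach, as a shift and turn from the pose commanded when the call began, along the tool's axes at that moment; what a row does not reach only later rows make up. A row lasts 1/10 s, in which the tool goes at most 50 mm and 8.59 degrees, less where a joint would pass 70% of its speed; a pose out of reach is approached as far as the arm can. A call with a gripper value outside its range is refused whole. The fingers move at their own pace and stop on an object; FORCE is the grip in N (left out, the last holds). Time passes only in rows, so rows that repeat a pose let the fingers close. It gives the time, the measured TCP pose, the force and the opening at its end, in the units of the state.
- env.observe(): the state, without advancing time (a new reading comes with each control period).
- env.get_image(name): name is "scene" or "top"; returns the picture (420x560x3 uint8, red, green, blue); there is no depth.
- env.camera_model(name): a dict with "fx", "fy", "cx", "cy" (pixels), "origin" and "orientation" of the camera in the world. Camera axes: x right, y up, looking along -z (the intrinsics and any distortion apply to the point x, -y, -z); pixel columns grow to the right and rows downward; lengths in m; the calibration is good to about 2 mm. A picture is of the moment at which its call begins. camera_model takes no time and is no camera call.
- env.close_job(): hands the job in, once; it reports no verdict.
The state is a dict: "time_s": time; "q": joint angles; "qvel": joint speeds; "joint_efforts": joint torques, N m; "position": TCP position; "tool_rot": TCP orientation; "ft_force": force on the tool from outside, world axes, zero at the start; "wrist_torque": the same for the moment, N m; "grip_width": finger opening in m.
Only numpy, scipy, OpenCV 4.12 (cv2) and the standard library are available. Lean on these libraries where they do the work, as an engineer would, in place of code of your own. Each camera call takes 0.05 s, during which the arm holds its last target.

## Working session

There is one attempt and no reset: what is moved stays moved. The work goes in short steps, Python scripts to look and compute and a shell command to move; the robot and the scene stay as the last step left them, time stands still between calls to the robot, and variables do not carry over. Pictures are saved under pics/ and viewed, and the job is handed in when it is done.

```bash
ls; mkdir -p pics; python3 - <<'E'
from rig import env
import cv2
for n in ("scene","top"):
    im=env.get_image(n); cv2.imwrite(f"pics/{n}0.png",im[:,:,::-1]); print(n,env.camera_model(n))
print(env.observe())
E
```

```text
pics
scene {'fx': 498.13304603201254, 'fy': 498.13304603201254, 'cx': 282.5698738589538, 'cy': 210.08921175949183, 'origin': array([ 1.07288578, -0.60479044,  0.81768914]), 'orientation': array([[ 8.18482204e-01, -4.03773349e-01,  4.08722356e-01],
       [ 5.74531675e-01,  5.74615893e-01, -5.82863560e-01],
       [ 4.86410210e-04,  7.11887391e-01,  7.02293461e-01]])}
top {'fx': 418.0908151050395, 'fy': 418.0908151050395, 'cx': 275.57749618561485, 'cy': 212.80957510140874, 'origin': array([0.45828764, 0.01349783, 1.19497115]), 'orientation': array([[ 0.02394114,  0.98905054, -0.14562231],
       [-0.99960686,  0.021557  , -0.0179283 ],
       [-0.01459281,  0.14599428,  0.9891778 ]])}
{'time_s': 0.1, 'q': array([-8.37841072e+01,  2.18355077e+01,  7.43796495e+01, -1.01757698e-03,
        8.38570608e+01, -1.23354211e+01]), 'qvel': array([-0.06363695, -0.0401135 , -0.12482725,  0.09517599,  0.00364944,
        0.03243495]), 'joint_efforts': array([ 4.65780657e-03, -4.49220622e+01, -2.31657243e+01, -9.71012037e-05,
        3.63885047e-03,  2.85042901e-06]), 'position': array([ 0.17495418, -0.52117166,  0.24479319]), 'tool_rot': array([[-1.54028740e-04,  9.48038510e-01,  3.18155560e-01],
       [ 1.25111957e-03,  3.18155498e-01, -9.48037718e-01],
       [-9.99999205e-01,  2.52025593e-04, -1.23511463e-03]]), 'ft_force': array([ 0.36646228,  0.08630183, -0.07459517]), 'wrist_torque': array([-0.0269423 ,  0.01661926, -0.01257859]), 'grip_width': 0.0856634476073106}
```

View pics/scene0.png

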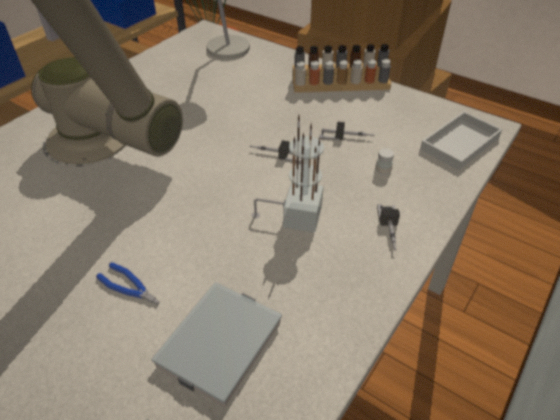

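View pics/top0.png

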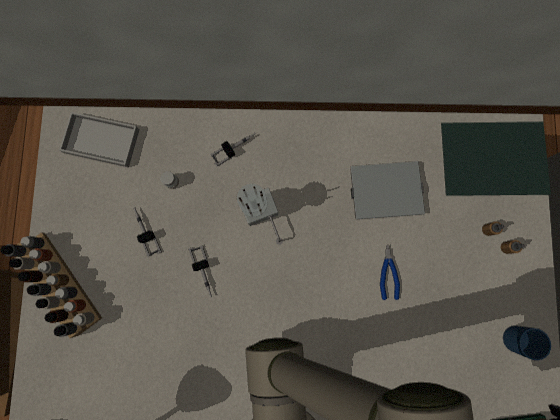

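The top view shows three look-alike holders, with blocks at about (230,150), (147,236) and (202,266). The eye's bar is near (280,240). I'll enlarge the view and compute distances from the base to pick the right one.

```bash
cat > h.py <<'E'
import numpy as np,cv2
from rig import env
def ray(n,u,v):
    m=env.camera_model(n); d=np.array([(u-m['cx'])/m['fx'],-(v-m['cy'])/m['fy'],-1.0])
    return m['origin'],m['orientation']@d
def onz(n,u,v,z):
    o,d=ray(n,u,v); return o+d*(z-o[2])/d[2]
def proj(n,p):
    m=env.camera_model(n); c=m['orientation'].T@(np.asarray(p,float)-m['origin'])
    return np.array([m['cx']+m['fx']*c[0]/-c[2], m['cy']-m['fy']*c[1]/-c[2]])
def crop(n,x0,y0,w,h,s,out,pts=(),src=None):
    im=env.get_image(n) if src is None else cv2.imread(src)[:,:,::-1]
    if src is None: cv2.imwrite(out.replace('.png','_full.png'),im[:,:,::-1])
    c=cv2.resize(np.ascontiguousarray(im[y0:y0+h,x0:x0+w,::-1]),None,fx=s,fy=s,interpolation=cv2.INTER_CUBIC)
    for p,col in pts:
        q=proj(n,p); cv2.circle(c,(int((q[0]+.5-x0)*s),int((q[1]+.5-y0)*s)),2,col,-1)
    cv2.imwrite(out,c)
E
python3 - <<'E'
from h import *
for u,v in ((230,150),(147,236),(202,266)):
    p=onz("top",u,v,.036); print(p,np.hypot(*p[:2]))
crop("top",175,235,75,70,8,"pics/a.png",src="pics/top0.png")
crop("top",225,175,80,75,8,"pics/b.png",src="pics/top0.png")
crop("scene",240,100,110,130,5,"pics/c.png",src="pics/scene0.png")
E
```

```text
[0.80826015 0.16968768 0.036     ] 0.8258803688946161
[0.55564739 0.3919034  0.036     ] 0.6799502158381645
[0.47625115 0.23383635 0.036     ] 0.5305606420265991
```

View pics/a.png

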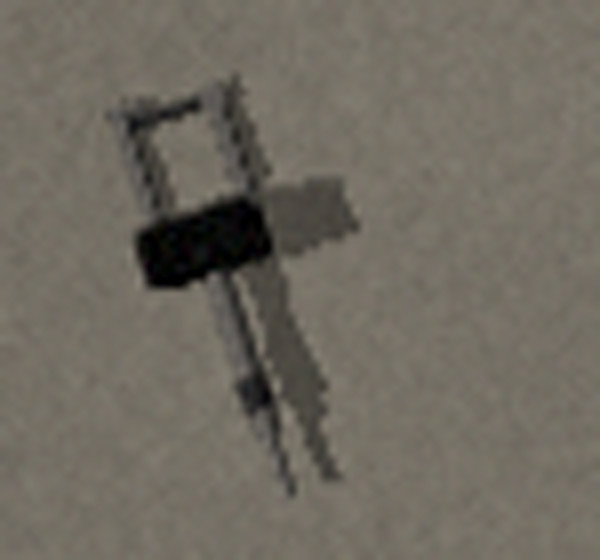

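View pics/b.png

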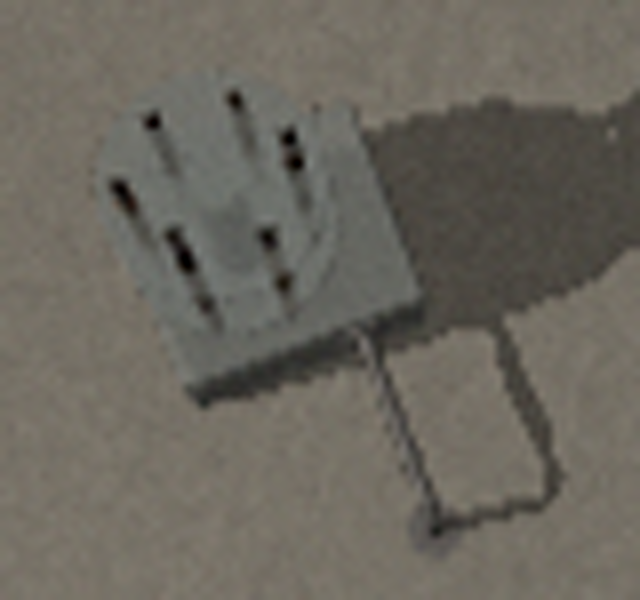

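View pics/c.png

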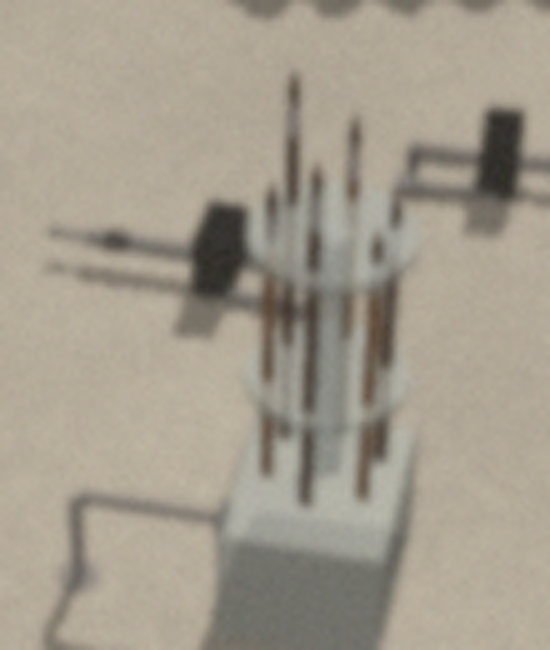

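The holder meant is the one at top pixel (202,266). It is nearest the base at 0.53 m, against 0.68 m and 0.83 m for the others, and the crop confirms block, hook and handle. Next I'll fit poses.

```bash
cat >> h.py <<'E'
from scipy.optimize import least_squares,minimize
def frame(x,y,yaw,z=0):
    c,s=np.cos(yaw),np.sin(yaw); R=np.array([[c,-s,0],[s,c,0],[0,0,1]]); t=np.array([x,y,z]); return lambda p:R@np.asarray(p,float)+t
def boxpts(x0,x1,y0,y1,z0,z1): return [(x,y,z) for x in(x0,x1) for y in(y0,y1) for z in(z0,z1)]
E
python3 - <<'E'
from h import *
print("foot top", onz("top",279.1,240.8,0), "foot scene", onz("scene",254.8,215,0), "top scene",onz("scene",255.6,200,.052), "top top",onz("top",279.3,240.5,.052))
# stand edge direction via arm: corner & wall point
a=onz("top",279.3,240.5,.052);b=onz("top",225+360/8,175+332/8,.052);print("arm yaw",np.degrees(np.arctan2(*(b-a)[1::-1])),np.linalg.norm(b-a))
# stand front top edge z=.065: crop (185,385)->(420,298)
p=onz("top",225+187/8-.4,175+383/8-.4,.065);q=onz("top",225+422/8-.4,175+300/8-.4,.065);d=p-q
print("edge",p,q,np.linalg.norm(d),np.degrees(np.arctan2(d[1],d[0]))-90)
# block silhouette fit (top)
import itertools
for n,(x0,y0,w,h),src in (("top",(175,235,75,70),"pics/top0.png"),):
    g=cv2.imread(src)[y0:y0+h,x0:x0+w].max(2).astype(np.float32)
    print(np.percentile(g,[0,1,3,5,10,50]))
    S=8; G=cv2.resize(g,None,fx=S,fy=S,interpolation=cv2.INTER_CUBIC)
    bl=boxpts(-.012,.010,-.02,.02,0,.036)
    G2=np.clip((65-G)/50,0,1)
    # restrict to block connected comp
    m=(G<38).astype(np.uint8); k,l,st,ce=cv2.connectedComponentsWithStats(m); i=1+np.argmax(st[1:,4]); print(st[i],ce[i])
    m=cv2.dilate((l==i).astype(np.uint8),np.ones((3,3)))
    def cost(v):
        f=frame(v[0],v[1],v[2]); P=np.array([(proj(n,f(p))+.5-[x0,y0])*S for p in bl]).astype(np.float32)
        r=np.zeros(G.shape,np.uint8); cv2.fillConvexPoly(r,np.round(cv2.convexHull(P)*16).astype(np.int32),255,cv2.LINE_AA,4)
        return np.abs(r/255.-(l==i)).sum()
    best=min((minimize(cost,[.473,.233,np.radians(a)],method="Nelder-Mead",options=dict(initial_simplex=[[.473,.233,np.radians(a)],[.48,.233,np.radians(a)],[.473,.24,np.radians(a)],[.473,.233,np.radians(a+8)]])) for a in(10,17,24)),key=lambda r:r.fun)
    print(best.x,np.degrees(best.x[2]),best.fun,(l==i).sum())
v=best.x
f=frame(*v)
pts=[(f(p),(0,0,255)) for p in bl]+[(f((-.095,0,.018)),(0,255,0))]+[(f((.054,y,.007)),(255,0,0)) for y in(-.017,.017)]
crop("top",175,235,75,70,8,"pics/a2.png",pts,src="pics/top0.png")
E
```

```text
foot top [0.55350603 0.02314204 0.        ] foot scene [0.55372184 0.02365334 0.        ] top scene [0.55951699 0.02231402 0.052     ] top top [0.55019654 0.02219387 0.052     ]
arm yaw 22.459163537612987 0.07111735781511211
edge [0.59637535 0.10856447 0.065     ] [0.62670202 0.02918163 0.065     ] 0.08497848227634455 20.90838572093766
[  0.   9.  43.  72.  90. 118.]
[ 138  198  134   89 7960] [204.37977387 243.33291457]
[0.48039125 0.24236527 0.26126967] 14.969649407120626 1513.6745098039216 7960
```

View pics/a2.png

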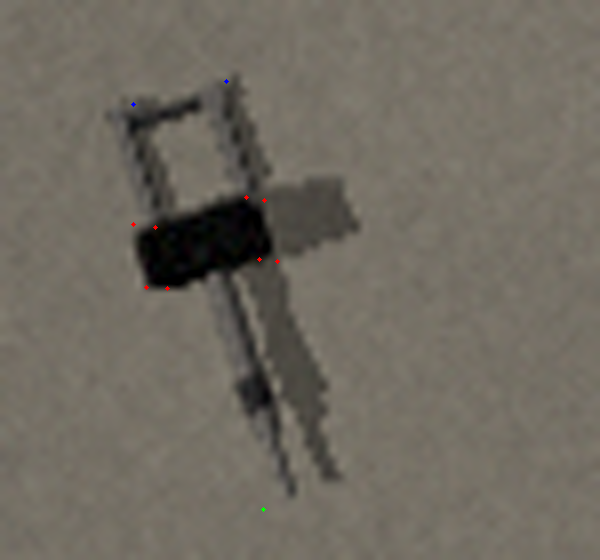

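```bash
python3 - <<'E'
from h import *
n="top";x0,y0,w,h=175,235,75,70;S=8
g=cv2.imread("pics/top0.png")[y0:y0+h,x0:x0+w].max(2).astype(np.float32)
G=cv2.resize(g,None,fx=S,fy=S,interpolation=cv2.INTER_CUBIC)
m=(G<50).astype(np.uint8)
m=cv2.morphologyEx(m,cv2.MORPH_OPEN,np.ones((25,25)))
k,l,st,ce=cv2.connectedComponentsWithStats(m); i=1+np.argmax(st[1:,4]); M=(l==i); print(st[i],ce[i])
bl=boxpts(-.012,.010,-.02,.02,0,.036)
def cost(v,a):
    f=frame(v[0],v[1],a); P=np.array([(proj(n,f(p))+.5-[x0,y0])*S for p in bl]).astype(np.float32)
    r=np.zeros(G.shape,np.uint8); cv2.fillConvexPoly(r,np.round(cv2.convexHull(P)*16).astype(np.int32),255,cv2.LINE_AA,4)
    return np.abs(r/255.-M).sum()
res=[]
for a in range(10,30,2):
    r=minimize(cost,[.473,.238],args=(np.radians(a),),method="Nelder-Mead",options=dict(initial_simplex=[[.47,.235],[.48,.238],[.473,.243]]))
    res.append((r.fun,a,r.x)); print(a,r.x,r.fun)
fun,a,x=min(res,key=lambda t:t[0])
a=np.radians(a)
for kk,aa in enumerate((a,np.radians(20))):
    f=frame(*x,aa)
    pts=[(f(p),(0,0,255)) for p in bl]+[(f((-.095,0,z)),(0,255,0)) for z in(0,.01,.018)]+[(f((.054,y,.007)),(255,0,0)) for y in(-.017,.017)]
    crop("top",175,235,75,70,8,f"pics/a3_{kk}.png",pts,src="pics/top0.png")
f=frame(*x,np.radians(20))
pts=[(f(p),(0,0,255)) for p in bl]+[(f((-.095,0,z)),(0,255,0)) for z in(0,.018)]
pts+=[((.5535,.0232,z),(0,255,255)) for z in(0,.052)]
crop("scene",240,100,110,130,5,"pics/c3.png",pts,src="pics/scene0.png")
crop("top",225,175,80,75,8,"pics/b3.png",pts,src="pics/top0.png")
E
```

```text
[ 140  201  130   87 8243] [204.14169598 243.3351935 ]Traceback (most recent call last):
  File "<stdin>", line 15, in <module>
    res = _minimize_neldermead(fun, x0, args, callback, bounds=bounds,
                               **options)
    fxr = func(xr)
    fx = function(np.copy(x), *(wrapper_args + args))
  File "<stdin>", line 10, in cost
  File "h.py", line 9, in proj
    m=env.camera_model(n); c=m['orientation'].T@(np.asarray(p,float)-m['origin'])
ValueError: time passes only in moves, steps and waits
```

```bash
python3 - <<'E'
s=open('h.py').read().replace("env.camera_model(n)","cm(n)").replace("from rig import env\n","from rig import env\nimport functools\n@functools.lru_cache\ndef cm(n): return env.camera_model(n)\n")
open('h.py','w').write(s)
E
cat > fit.py <<'E'
from h import *
n="top";x0,y0,w,h=175,235,75,70;S=8
g=cv2.imread("pics/top0.png")[y0:y0+h,x0:x0+w].max(2).astype(np.float32)
G=cv2.resize(g,None,fx=S,fy=S,interpolation=cv2.INTER_CUBIC)
m=(G<50).astype(np.uint8)
m=cv2.morphologyEx(m,cv2.MORPH_OPEN,np.ones((25,25)))
k,l,st,ce=cv2.connectedComponentsWithStats(m); i=1+np.argmax(st[1:,4]); M=(l==i); print(st[i],ce[i])
bl=boxpts(-.012,.010,-.02,.02,0,.036)
def cost(v,a):
    f=frame(v[0],v[1],a); P=np.array([(proj(n,f(p))+.5-[x0,y0])*S for p in bl]).astype(np.float32)
    r=np.zeros(G.shape,np.uint8); cv2.fillConvexPoly(r,np.round(cv2.convexHull(P)*16).astype(np.int32),255,cv2.LINE_AA,4)
    return np.abs(r/255.-M).sum()
res=[]
for a in range(12,28,2):
    r=minimize(cost,[.473,.238],args=(np.radians(a),),method="Nelder-Mead",options=dict(initial_simplex=[[.47,.235],[.48,.238],[.473,.243]],maxiter=80))
    res.append((r.fun,a,r.x)); print(a,r.x,r.fun)
fun,a,x=min(res,key=lambda t:t[0])
f=frame(*x,np.radians(20))
pts=[(f(p),(0,0,255)) for p in bl]+[(f((-.095,0,z)),(0,255,0)) for z in(0,.01,.018)]+[(f((.054,y,.007)),(255,0,0)) for y in(-.017,.017)]
crop("top",175,235,75,70,8,f"pics/a3_1.png",pts,src="pics/top0.png")
pts+=[((.5535,.0232,z),(0,255,255)) for z in(0,.052)]
crop("scene",240,100,110,130,5,"pics/c3.png",pts,src="pics/scene0.png")
crop("top",225,175,80,75,8,"pics/b3.png",pts,src="pics/top0.png")
E
python3 fit.py
```

```text
[ 140  201  130   87 8243] [204.14169598 243.3351935 ]
12 [0.48022053 0.24296485] 1403.9529411764706
14 [0.48024207 0.24319261] 1304.6392156862744
16 [0.48034571 0.24263134] 1274.1215686274509
18 [0.48047638 0.2425766 ] 1312.6117647058825
20 [0.48032204 0.2429351 ] 1381.1607843137253
22 [0.48031738 0.24269024] 1469.6705882352942
24 [0.48014215 0.24294483] 1581.478431372549
26 [0.48036312 0.24294328] 1731.7803921568627
```

View pics/a3_1.png

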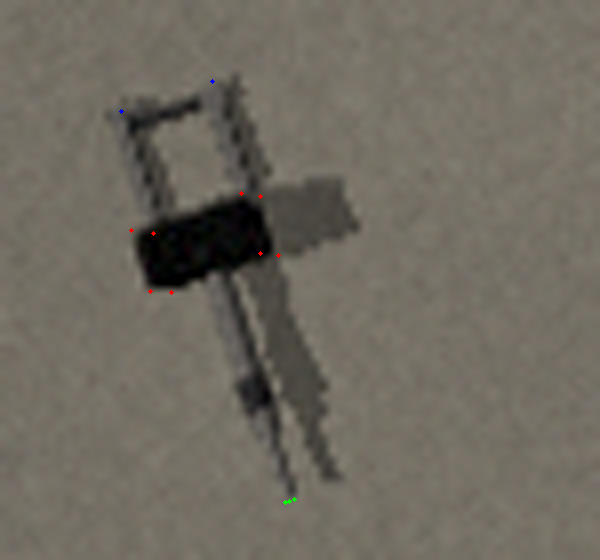

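View pics/c3.png

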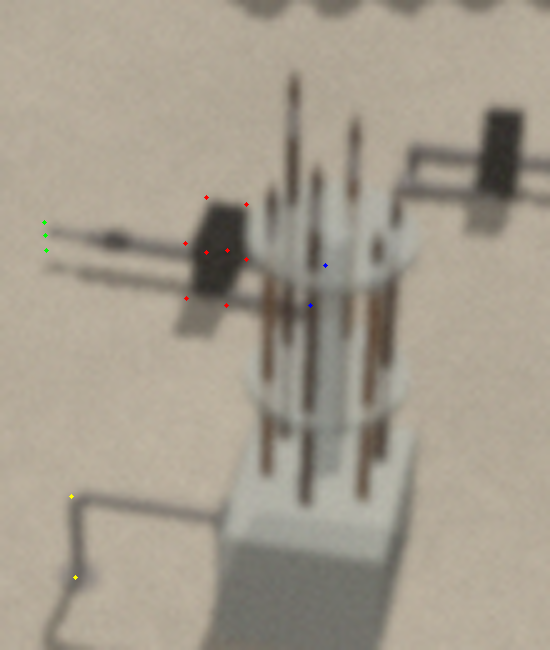

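View pics/b3.png

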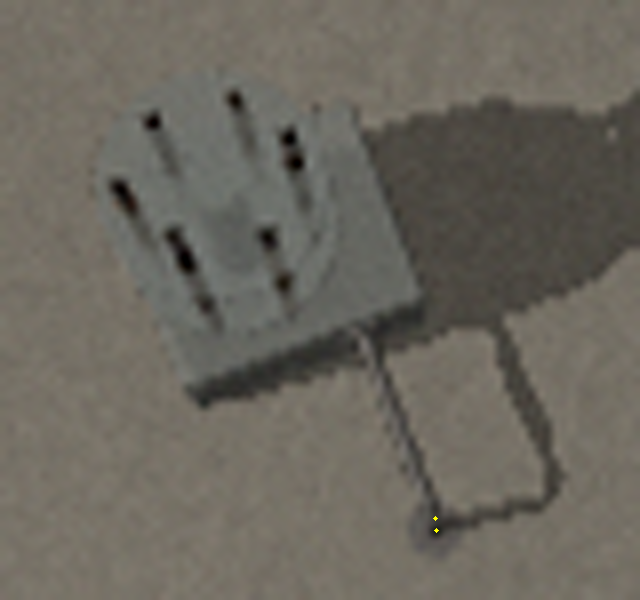

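```bash
python3 - <<'E'
from h import *
P=lambda a,b,z:onz("top",175+a/8-.45,235+b/8-.45,z)
h=P(175,98,.006)
for z in(.005,.018):
    t=P(293,497,z); d=h-t; print(h,t,np.linalg.norm(d[:2]),np.degrees(np.arctan2(d[1],d[0])))
    c=np.array([.4803,.2428]);u=d[:2]/np.linalg.norm(d[:2]); print("block ctr lateral off line",u[0]*(c-t[:2])[1]-u[1]*(c-t[:2])[0], "tip to ctr",u@(c-t[:2]))
o=env.observe(); R=o['tool_rot'];print(np.degrees(np.arctan2(R[1,1],R[0,1])))
E
```

```text
[0.5305594  0.25815629 0.006     ] [0.39217319 0.20973485 0.005     ] 0.1466130196586826 19.28498071339241
block ctr lateral off line 0.0021044045577855545 tip to ctr 0.09410212495511357
[0.5305594  0.25815629 0.006     ] [0.39289547 0.20759104 0.018     ] 0.14665675072450304 20.1687588075501
block ctr lateral off line 0.0029140941214443224 tip to ctr 0.09418456155191843
18.551414425136777
```

```bash
python3 -m jog '[[1,0.05,0.532,-0.626,-0.013],[1,0.05,0.532,-0.626,-0.013],[1,0.05,0.532,-0.626,-0.013],[1,0.05,0.532,-0.626,-0.013],[1,0.05,0.532,-0.626,-0.013],[1,0.05,0.532,-0.626,-0.013],[1,0.05,0.532,-0.626,-0.013],[1,0.05,0.532,-0.626,-0.013],[1,0.05,0.532,-0.626,-0.013],[1,0.05,0.532,-0.626,-0.013],[1,0.05,0.532,-0.626,-0.013],[1,0.05,0.532,-0.626,-0.013],[1,0.05,0.532,-0.626,-0.013],[1,0.05,0.532,-0.626,-0.013],[1,0.05,0.532,-0.626,-0.013],[1,0.05,0.532,-0.626,-0.013],[1,0.05,0.532,-0.626,-0.013],[1,0.05,0.532,-0.626,-0.013],[1,0.05,0.532,-0.626,-0.013],[1,0.05,0.532,-0.626,-0.013]]' 40; python3 - <<'E'
from h import *
o=env.observe();R=o['tool_rot'];print(o['position'],R,o['time_s'])
crop("top",150,200,100,100,6,"pics/d.png")
E
```

```text
time_s: 2.1
position: [0.4799, 0.2405, 0.1953]
tool_rot: [[-0.0, 0.944, 0.33], [-0.0, 0.33, -0.944], [-1.0, -0.0, 0.0]]
ft_force: [-0.1, -0.1, 0.8]
grip_width: 0.0855
[0.47988398 0.24049724 0.19534285] [[-4.18152625e-04  9.44106535e-01  3.29640222e-01]
 [-2.81097591e-04  3.29640126e-01 -9.44106619e-01]
 [-9.99999873e-01 -4.87441733e-04  1.27546189e-04]] 2.1
```

View pics/d.png

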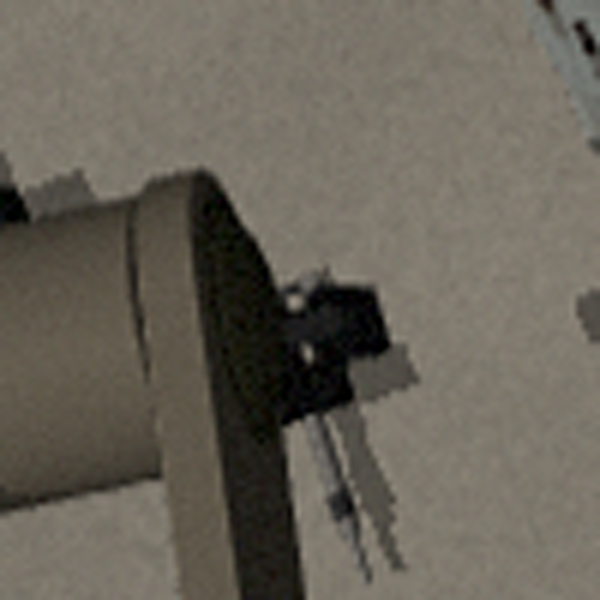

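The top view shows the gripper above the block and lined up with the handle. I'll descend and grip.

```bash
python3 -m jog '[[1,0.05,0,0,0],[1,0.1,0,0,0],[1,0.14,0,0,0],[1,0.16,0,0,0],[1,0.173,0,0,0],[1,0.173,0,0,0],[1,0.173,0,0,0]]' && python3 -m jog '[[-1,0,0,0,0],[-1,0,0,0,0],[-1,0,0,0,0],[-1,0,0,0,0],[-1,0,0,0,0],[-1,0,0,0,0],[-1,0,0,0,0],[-1,0,0,0,0]]' 60; python3 - <<'E'
from h import *
crop("scene",200,60,160,140,4,"pics/e.png")
E
```

```text
time_s: 2.85
position: [0.4805, 0.2408, 0.023]
tool_rot: [[0.001, 0.944, 0.33], [0.0, 0.33, -0.944], [-1.0, 0.001, 0.0]]
ft_force: [-0.5, 0.4, -0.4]
grip_width: 0.0852
time_s: 3.65
position: [0.4805, 0.2415, 0.0232]
tool_rot: [[0.001, 0.944, 0.331], [0.0, 0.331, -0.944], [-1.0, 0.002, 0.0]]
ft_force: [-1.1, -0.6, 6.6]
grip_width: 0.0392
```

View pics/e.png

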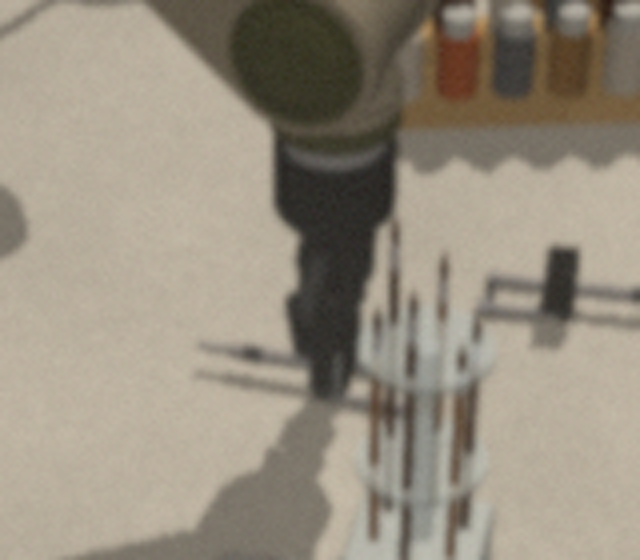

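Gripped, with the opening at 39 mm. I'll lift it and carry it to about 85 mm in front of the bar.

```bash
python3 -m jog '[[-1,-0.02,0,0,0],[-1,-0.05,0,0,0],[-1,-0.08,-0.02,0.01,0],[-1,-0.08,-0.045,0.05,-0.01],[-1,-0.08,-0.065,0.09,-0.02],[-1,-0.08,-0.088,0.13,-0.03],[-1,-0.08,-0.088,0.17,-0.038],[-1,-0.08,-0.088,0.205,-0.038],[-1,-0.08,-0.088,0.23,-0.038],[-1,-0.08,-0.088,0.237,-0.038],[-1,-0.08,-0.088,0.237,-0.038],[-1,-0.08,-0.088,0.237,-0.038]]'; python3 - <<'E'
from h import *
o=env.observe();R=o['tool_rot'];print(o['position'],np.degrees(np.arctan2(R[1,1],R[0,1])),o['grip_width'],o['ft_force'])
crop("top",210,170,110,110,5,"pics/f.png")
crop("scene",170,130,160,120,5,"pics/g.png")
E
```

```text
time_s: 4.9
position: [0.4749, -0.0105, 0.1022]
tool_rot: [[-0.001, 0.93, 0.367], [0.0, 0.367, -0.93], [-1.0, -0.001, -0.001]]
ft_force: [-0.2, 0.4, -1.3]
grip_width: 0.0391
[ 0.47486598 -0.01048562  0.10224542] 21.50579652101596 0.03907224719039825 [-0.17241058  0.44629507 -1.29974232]
```

View pics/f.png

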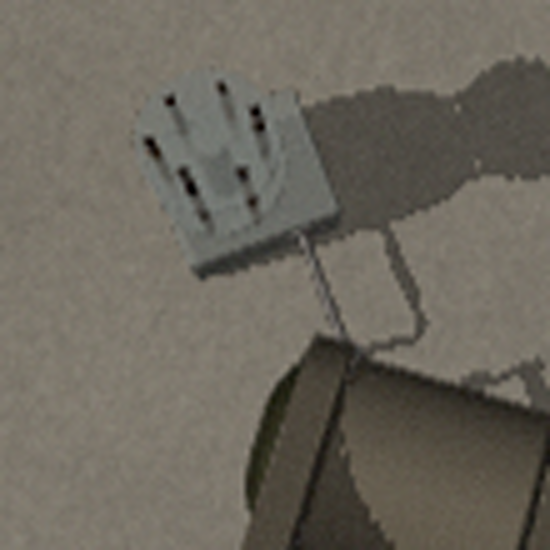

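View pics/g.png

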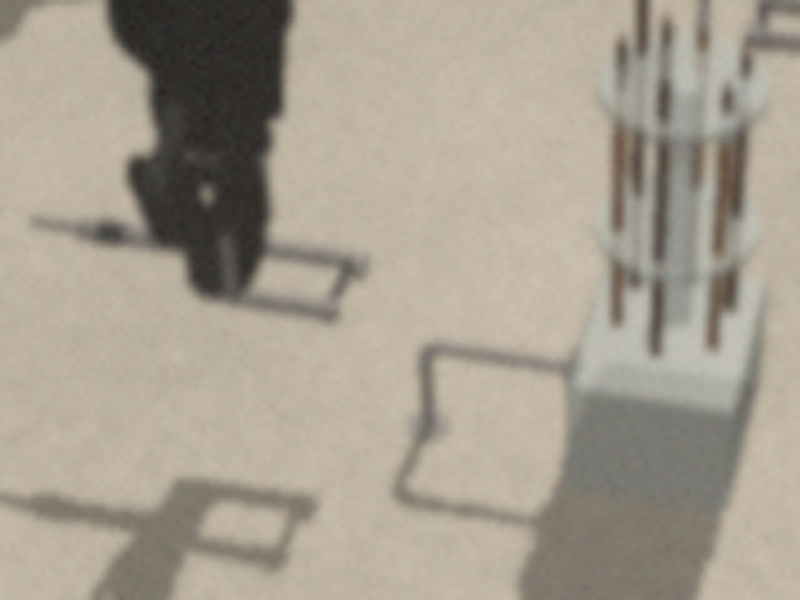

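```bash
python3 -m jog '[[-1,0.03,0,0,0],[-1,0.05,0,0,0],[-1,0.065,0,0,0],[-1,0.073,0,0,0],[-1,0.0775,0,0,0],[-1,0.0775,0,0,0],[-1,0.0775,0,0,0]]'; cat > look.py <<'E'
from h import *
import sys
o=env.observe();R=o['tool_rot'];yaw=np.arctan2(R[1,1],R[0,1]);p=o['position'];print(p,np.degrees(yaw),o['grip_width'],o['ft_force'],o['time_s'])
x0,y0,w,hh=[int(a) for a in sys.argv[2:6]]; s=int(sys.argv[6])
f=frame(p[0],p[1],yaw,p[2]-.0232)
e=.004
pts=[(f((x,y,.007)),(0,0,255)) for x in(.01,.03,.046+e) for y in(-.020,-.014,.014,.020)]+[(f((x,0,.01)),(0,255,0)) for x in (-.095,.02,.046)]+[(f((.075,.003,0)),(255,0,0))]+[((.5535,.0230,0),(0,255,255)),((.5535,.0230,.052),(0,255,255))]
im=env.get_image("scene"); cv2.imwrite(sys.argv[1]+"_full.png",im[:,:,::-1])
crop("scene",x0,y0,w,hh,s,sys.argv[1]+"_m.png",pts,src=sys.argv[1]+"_full.png")
crop("scene",x0,y0,w,hh,s,sys.argv[1]+".png",(),src=sys.argv[1]+"_full.png")
E
python3 look.py pics/i 190 160 100 75 8
```

```text
time_s: 5.7
position: [0.4757, -0.0114, 0.0254]
tool_rot: [[0.001, 0.93, 0.366], [-0.0, 0.366, -0.93], [-1.0, 0.001, 0.001]]
ft_force: [0.0, 0.6, -1.3]
grip_width: 0.0392
[ 0.47573201 -0.01136192  0.02537062] 21.48774853491068 0.03917661484997131 [ 0.00844961  0.58163231 -1.28827231] 5.7
```

View pics/i.png

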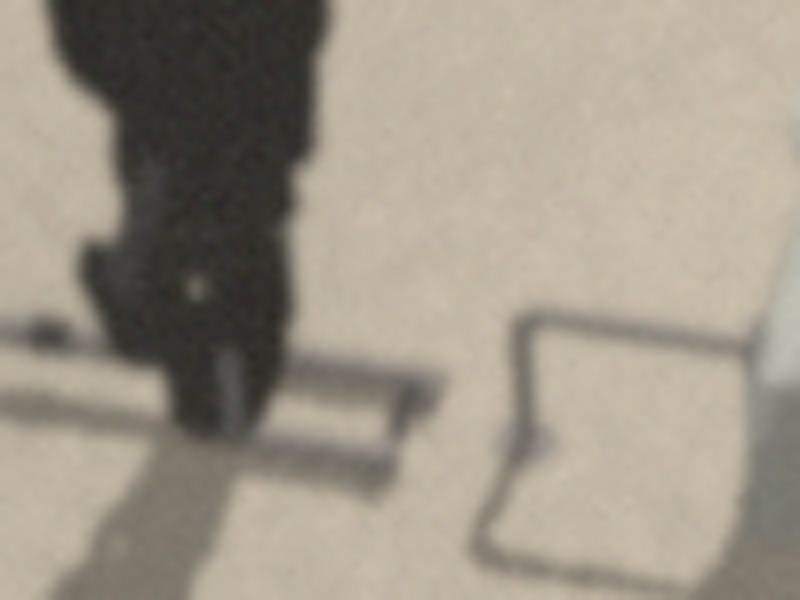

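View pics/i_m.png

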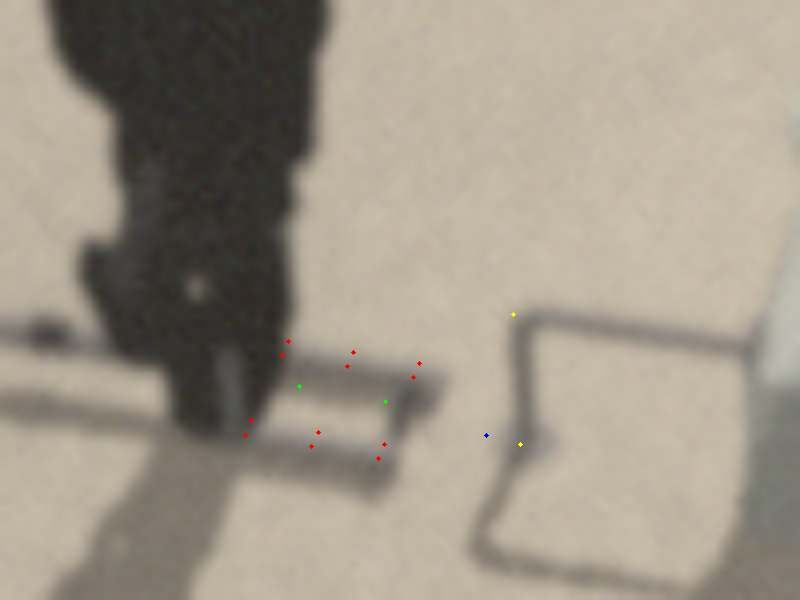

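```bash
cat > prof.py <<'E'
from h import *
from scipy.ndimage import map_coordinates
o=env.observe();R=o['tool_rot'];yaw=np.arctan2(R[1,1],R[0,1]);p=o['position']
f=frame(p[0],p[1],yaw,p[2]-.0232)
g=cv2.cvtColor(cv2.imread("pics/i_full.png"),cv2.COLOR_BGR2GRAY).astype(float)
def prof(F,x0,x1,zz,ys,n=15,img=g,cam="scene"):
    out=[]
    for y in ys:
        q=np.array([proj(cam,F((x,y,zz))) for x in np.linspace(x0,x1,n)])
        out.append(map_coordinates(img,[q[:,1],q[:,0]],order=1).mean())
    return np.array(out)
if __name__=="__main__":
    ys=np.arange(-.034,.0345,.001)
    a=prof(f,.022,.040,.007,ys)
    print("holder"); print(*[f"{y*1e3:.0f}:{v:.0f}" for y,v in zip(ys,a)])
    E=frame(.5535,.0230,np.radians(21.5))
    ys=np.arange(-.012,.0125,.001)
    for zz in(.052,):
        a=prof(E,.012,.05,zz,ys); print("eye arm z52"); print(*[f"{y*1e3:.0f}:{v:.0f}" for y,v in zip(ys,a)])
    gt=cv2.cvtColor(cv2.imread("pics/f_full.png"),cv2.COLOR_BGR2GRAY).astype(float)
    g0=cv2.cvtColor(cv2.imread("pics/top0.png"),cv2.COLOR_BGR2GRAY).astype(float)
    for im in(gt,g0):
      for x in(.015,.03,.045,.06):
        a=prof(E,x-.006,x+.006,.052,ys,img=im,cam="top"); print("top",x); print(*[f"{y*1e3:.0f}:{v:.0f}" for y,v in zip(ys,a)])
    # bar columns in scene
    xs=np.arange(-8,9,1)
    for z in(.012,.03,.042):
        q=proj("scene",(.5535,.0230,z)); row=map_coordinates(g,[np.full(33,q[1]),q[0]+np.arange(-4,4.25,.25)],order=1); print("bar z",z,q,*[f"{d:.2f}:{v:.0f}" for d,v in zip(np.arange(-4,4.25,.25),row)])
E
python3 prof.py
```

```text
holder
-34:146 -33:139 -32:134 -31:129 -30:125 -29:122 -28:120 -27:118 -26:116 -25:115 -24:114 -23:115 -22:118 -21:121 -20:126 -19:132 -18:138 -17:144 -16:151 -15:157 -14:163 -13:167 -12:170 -11:173 -10:176 -9:177 -8:177 -7:176 -6:173 -5:168 -4:163 -3:157 -2:151 -1:144 0:138 1:133 2:129 3:125 4:121 5:119 6:116 7:114 8:113 9:112 10:112 11:114 12:117 13:122 14:127 15:133 16:140 17:147 18:153 19:159 20:165 21:169 22:173 23:176 24:179 25:181 26:182 27:183 28:183 29:184 30:184 31:184 32:185 33:185 34:185
eye arm z52
-12:185 -11:185 -10:184 -9:183 -8:181 -7:177 -6:173 -5:167 -4:160 -3:153 -2:147 -1:143 0:140 1:140 2:142 3:147 4:152 5:158 6:165 7:170 8:175 9:179 10:181 11:184 12:185
top 0.015
-12:120 -11:120 -10:120 -9:120 -8:120 -7:121 -6:122 -5:121 -4:116 -3:102 -2:86 -1:78 0:84 1:96 2:103 3:104 4:104 5:106 6:109 7:112 8:110 9:106 10:101 11:96 12:92
top 0.03
-12:117 -11:118 -10:119 -9:119 -8:119 -7:120 -6:120 -5:118 -4:115 -3:104 -2:90 -1:80 0:84 1:94 2:103 3:105 4:105 5:107 6:113 7:118 8:121 9:122 10:122 11:122 12:122
top 0.045
-12:117 -11:118 -10:118 -9:118 -8:118 -7:118 -6:120 -5:121 -
[... 1282 characters left out ...]
z 0.03 [254.03696119 205.81557703] -4.00:187 -3.75:186 -3.50:186 -3.25:185 -3.00:184 -2.75:184 -2.50:184 -2.25:183 -2.00:182 -1.75:178 -1.50:173 -1.25:168 -1.00:163 -0.75:155 -0.50:147 -0.25:139 0.00:132 0.25:129 0.50:125 0.75:122 1.00:119 1.25:125 1.50:130 1.75:136 2.00:141 2.25:149 2.50:157 2.75:164 3.00:171 3.25:174 3.50:177 3.75:179 4.00:182
bar z 0.042 [253.82541874 201.99408428] -4.00:185 -3.75:184 -3.50:184 -3.25:185 -3.00:185 -2.75:184 -2.50:183 -2.25:181 -2.00:179 -1.75:176 -1.50:171 -1.25:166 -1.00:161 -0.75:155 -0.50:147 -0.25:139 0.00:131 0.25:125 0.50:123 0.75:121 1.00:119 1.25:119 1.50:124 1.75:130 2.00:135 2.25:141 2.50:148 2.75:154 3.00:161 3.25:167 3.50:169 3.75:172 4.00:175
```

```bash
python3 - <<'E'
from prof import *
g0=cv2.cvtColor(cv2.imread("pics/top0.png"),cv2.COLOR_BGR2GRAY).astype(float)
s0=cv2.cvtColor(cv2.imread("pics/scene0.png"),cv2.COLOR_BGR2GRAY).astype(float)
F=frame(.4805,.2415,np.radians(19.3))
def show(n,ys,a): print(n,*[f"{y*1e3:.0f}:{v:.0f}" for y,v in zip(ys,a)])
ys=np.arange(-.030,.0305,.001)
for x in(.02,.027,.034,.041): show(f"top arms {x}",ys,prof(F,x-.003,x+.003,.007,ys,img=g0,cam="top"))
yh=np.arange(-.015,.0155,.001)
for x in(-.025,-.04,-.055,-.07,-.085): show(f"top handle {x}",yh,prof(F,x-.005,x+.005,.010,yh,img=g0,cam="top"))
for x in(-.03,-.05,-.07,-.085): show(f"scene0 handle {x}",yh,prof(F,x-.005,x+.005,.010,yh,img=s0))
for x in(-.03,-.05,-.07,-.085): show(f"scene now handle {x}",yh,prof(f,x-.005,x+.005,.010,yh))
yb=np.arange(-.035,.0355,.0025)
show("top block",yb,prof(F,-.008,.006,.036,yb,img=g0,cam="top"))
for x in(.02,.027,.034,.041,.048): show(f"scene now arms {x}",ys[::2],prof(f,x-.003,x+.003,.007,ys[::2]))
E
```

```text
top arms 0.02 -30:116 -29:116 -28:114 -27:106 -26:93 -25:81 -24:76 -23:74 -22:73 -21:70 -20:65 -19:60 -18:62 -17:69 -16:80 -15:86 -14:90 -13:91 -12:94 -11:99 -10:106 -9:112 -8:115 -7:115 -6:114 -5:114 -4:114 -3:115 -2:115 -1:115 0:116 1:116 2:116 3:115 4:114 5:114 6:113 7:111 8:103 9:90 10:78 11:73 12:72 13:69 14:62 15:54 16:54 17:67 18:83 19:92 20:94 21:96 22:101 23:106 24:111 25:113 26:112 27:110 28:110 29:110 30:109
top arms 0.027 -30:113 -29:114 -28:115 -27:113 -26:105 -25:95 -24:83 -23:76 -22:71 -21:68 -20:62 -19:56 -18:58 -17:68 -16:80 -15:86 -14:89 -13:92 -12:97 -11:102 -10:108 -9:111 -8:111 -7:111 -6:111 -5:110 -4:110 -3:110 -2:111 -1:111 0:113 1:114 2:115 3:115 4:114 5:113 6:114 7:114 8:110 9:96 10:80 11:71 12:70 13:70 14:65 15:58 16:53 17:61 18:74 19:86 20:90 21:93 22:98 23:105 24:110 25:114 26:114 27:113 28:113 29:112 30:110
top arms 0.034 -30:116 -29:115 -28:114 -27:112 -26:104 -25:91 -24:78 -23:71 -22:69 -21:68 -20:63 -19:55 -18:50 -17:59 -16:73 -15:84 -14:88 -13:90 -12:93 -11:98 -10:105 -9:111 -8:114 -7:114 -6:114 -5:113 -4:113 -3:113 -2:113 -1:112 0:112 1:111 2:110 3:1
[... 4228 characters left out ...]
8:118 -26:114 -24:113 -22:117 -20:125 -18:136 -16:150 -14:163 -12:170 -10:175 -8:177 -6:171 -4:162 -2:149 0:138 2:129 4:122 6:116 8:113 10:112 12:117 14:126 16:138 18:152 20:163 22:173 24:179 26:182 28:184 30:184
scene now arms 0.041 -30:126 -28:121 -26:116 -24:115 -22:118 -20:127 -18:139 -16:152 -14:164 -12:172 -10:177 -8:177 -6:175 -4:167 -2:157 0:144 2:133 4:124 6:119 8:115 10:113 12:118 14:128 16:141 18:155 20:166 22:175 24:181 26:184 28:184 30:185
scene now arms 0.048 -30:120 -28:114 -26:111 -24:110 -22:115 -20:124 -18:136 -16:145 -14:152 -12:155 -10:153 -8:149 -6:142 -4:133 -2:123 0:115 2:108 4:104 6:102 8:102 10:105 12:110 14:123 16:137 18:151 20:163 22:171 24:178 26:183 28:184 30:184
```

```bash
python3 - <<'E'
from h import *
crop("scene",150,150,140,75,5,"pics/k.png",src="pics/i_full.png")
E
```

```text
(no output)
```

View pics/k.png

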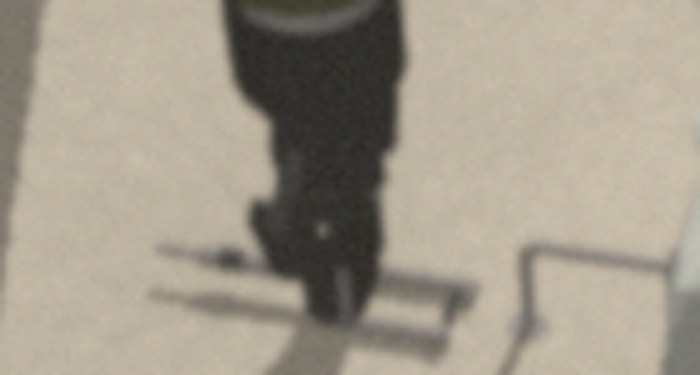

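```bash
python3 - <<'E'
from h import *
crop("top",210,180,110,100,6,"pics/l.png")
E
```

```text
(no output)
```

View pics/l.png

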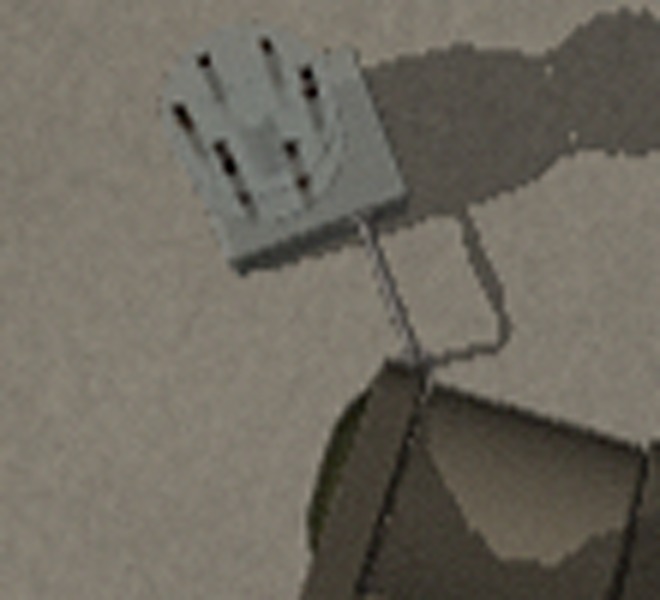

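The wrist hides the hook from the top camera. The scene and top estimates of the bar's lateral position differ by about 2 mm, so I'll set the holder down, step aside and measure both in one top view.

```bash
python3 -m jog '[[-1,0.001,0,-0.001,0],[-1,0.0022,0,-0.0025,0],[-1,0.0022,0,-0.0025,0],[-1,0.0022,0,-0.0025,0]]' && python3 -m jog '[[1,0,0,0,0],[1,0,0,0,0],[1,0,0,0,0],[1,0,0,0,0],[1,-0.03,0,0,0],[1,-0.07,0,0,0],[1,-0.09,0,-0.04,0],[1,-0.09,0,-0.09,0],[1,-0.09,0,-0.14,0],[1,-0.09,0,-0.18,0],[1,-0.09,0,-0.2,0],[1,-0.09,0,-0.2,0]]'; python3 - <<'E'
from h import *
crop("top",215,180,100,100,6,"pics/m.png")
crop("scene",150,130,140,100,5,"pics/n.png")
E
```

```text
time_s: 6.2
position: [0.4749, -0.0095, 0.0232]
tool_rot: [[0.001, 0.931, 0.366], [-0.001, 0.366, -0.931], [-1.0, 0.001, 0.001]]
ft_force: [-2.0, -3.2, 5.4]
grip_width: 0.039
time_s: 7.4
position: [0.4001, 0.1788, 0.1127]
tool_rot: [[-0.0, 0.929, 0.369], [0.0, 0.369, -0.929], [-1.0, -0.0, -0.0]]
ft_force: [-0.7, -1.0, -0.1]
grip_width: 0.0852
```

View pics/m.png

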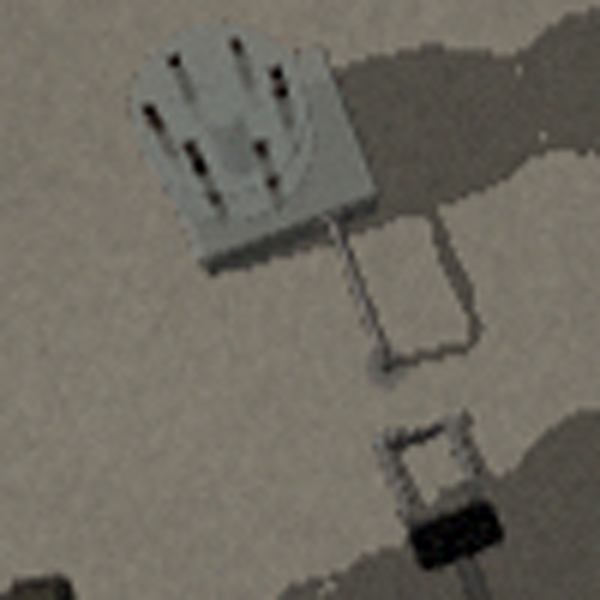

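View pics/n.png

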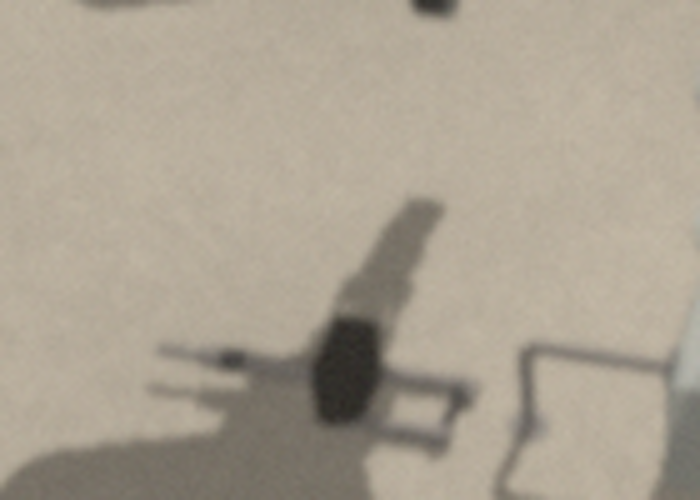

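```bash
cat > p2.py <<'E'
from prof import *
import sys
top=cv2.cvtColor(cv2.imread("pics/m_full.png"),cv2.COLOR_BGR2GRAY).astype(float)
sc=cv2.cvtColor(cv2.imread("pics/n_full.png"),cv2.COLOR_BGR2GRAY).astype(float)
F=frame(.4749,-.0095,np.radians(21.5))
def show(n,ys,a): print(n,*[f"{y*1e3:.0f}:{v:.0f}" for y,v in zip(ys,a)])
ys=np.arange(-.030,.0305,.001)
for x in(.018,.026,.034,.042): show(f"top arms {x}",ys,prof(F,x-.004,x+.004,.007,ys,img=top,cam="top"))
ye=np.arange(-.012,.0185,.001)
for x in(.1,.115,.13,.145): show(f"top eye {x}",ye,prof(F,x-.006,x+.006,.052,ye,img=top,cam="top"))
show("scene arms",ys[::2],prof(F,.02,.04,.007,ys[::2],img=sc))
show("scene eye",ye,prof(F,.098,.14,.052,ye,img=sc))
pts=[(F((x,y,.007)),(0,0,255)) for x in(.01,.03,.05) for y in(-.020,-.014,.014,.020)]+[(F((x,3e-3,0)),(0,255,0)) for x in (.05,.065,.082)]
crop("top",262,225,50,50,12,"pics/m2.png",pts,src="pics/m_full.png")
crop("scene",205,185,70,50,10,"pics/n2.png",pts,src="pics/n_full.png")
E
python3 p2.py
```

```text
top arms 0.018 -30:95 -29:91 -28:86 -27:81 -26:76 -25:75 -24:75 -23:75 -22:74 -21:72 -20:70 -19:69 -18:68 -17:69 -16:69 -15:69 -14:68 -13:69 -12:72 -11:76 -10:78 -9:79 -8:79 -7:78 -6:78 -5:78 -4:79 -3:79 -2:80 -1:82 0:88 1:94 2:97 3:98 4:100 5:102 6:99 7:91 8:82 9:76 10:74 11:73 12:73 13:71 14:72 15:75 16:80 17:86 18:88 19:89 20:91 21:99 22:109 23:116 24:119 25:119 26:120 27:119 28:118 29:117 30:117
top arms 0.026 -30:118 -29:118 -28:115 -27:106 -26:93 -25:81 -24:74 -23:68 -22:64 -21:64 -20:71 -19:82 -18:89 -17:92 -16:95 -15:99 -14:105 -13:110 -12:112 -11:112 -10:112 -9:113 -8:114 -7:113 -6:113 -5:114 -4:113 -3:112 -2:111 -1:111 0:113 1:115 2:116 3:117 4:117 5:117 6:115 7:109 8:97 9:83 10:75 11:73 12:71 13:70 14:75 15:84 16:91 17:94 18:97 19:103 20:109 21:114 22:116 23:117 24:117 25:117 26:117 27:117 28:117 29:116 30:116
top arms 0.034 -30:118 -29:119 -28:119 -27:116 -26:107 -25:95 -24:82 -23:76 -22:73 -21:73 -20:77 -19:85 -18:91 -17:94 -16:95 -15:96 -14:96 -13:99 -12:107 -11:114 -10:117 -9:118 -8:118 -7:119 -6:120 -5:120 -4:118 -3:117 -2:115 -1:115 0:115 1:116 2:116 3:117 4:117 5:11
[... 1193 characters left out ...]
:118 12:118 13:119 14:119 15:118 16:118 17:118 18:119
top eye 0.145 -12:88 -11:89 -10:87 -9:85 -8:84 -7:84 -6:85 -5:86 -4:87 -3:86 -2:83 -1:75 0:68 1:68 2:78 3:91 4:99 5:96 6:88 7:82 8:81 9:83 10:85 11:87 12:87 13:88 14:90 15:92 16:91 17:89 18:87
scene arms -30:131 -28:120 -26:110 -24:105 -22:107 -20:113 -18:123 -16:134 -14:142 -12:149 -10:153 -8:156 -6:157 -4:157 -2:155 0:149 2:141 4:130 6:119 8:111 10:107 12:110 14:118 16:131 18:144 20:155 22:164 24:170 26:173 28:175 30:176
scene eye -12:177 -11:177 -10:177 -9:176 -8:175 -7:173 -6:171 -5:167 -4:162 -3:156 -2:149 -1:143 0:137 1:133 2:133 3:134 4:138 5:143 6:148 7:154 8:160 9:164 10:168 11:171 12:174 13:175 14:176 15:177 16:177 17:178 18:178
```

View pics/m2.png

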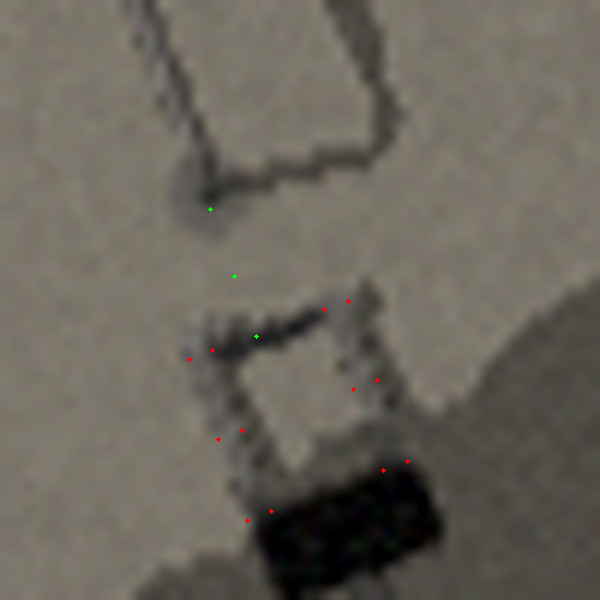

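View pics/n2.png

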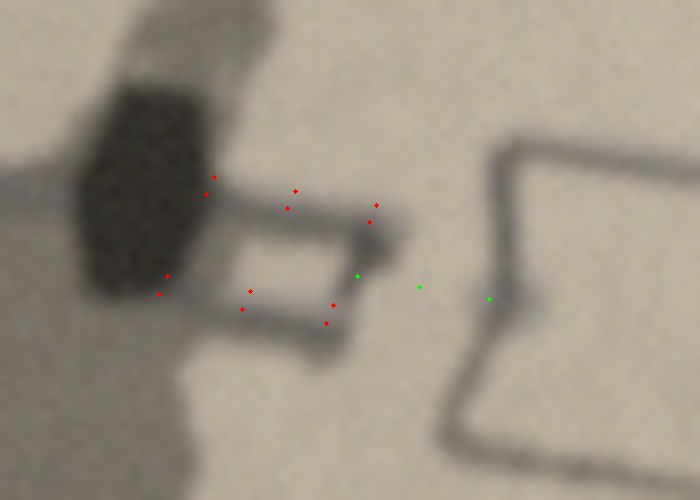

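The top crop shows the gate line at about x = 50 mm (so e≈4), and the bar's axis at about x = 86, y = 2–4.5 in the holder frame. The target is y = 3, so the line is good. I'll go back and regrip.

```bash
python3 -m jog '[[1,0,0,0.05,0],[1,0,0,0.1,0],[1,0,0,0.15,0],[1,0,0,0.18,0],[1,0,0,0.2,0],[1,0,0,0.2,0],[1,0,0,0.2,0],[1,0.04,0,0.2,0],[1,0.07,0,0.2,0],[1,0.09,0,0.2,0],[1,0.09,0,0.2,0],[1,0.09,0,0.2,0]]' && python3 -m jog '[[-1,0,0,0,0],[-1,0,0,0,0],[-1,0,0,0,0],[-1,0,0,0,0],[-1,0,0,0,0],[-1,0,0,0,0],[-1,0,0,0,0],[-1,-0.001,0,0,0],[-1,-0.001,0,0,0]]' 70
```

```text
time_s: 8.7
position: [0.4745, -0.0086, 0.0231]
tool_rot: [[-0.0, 0.93, 0.367], [0.0, 0.367, -0.93], [-1.0, -0.0, -0.0]]
ft_force: [0.6, -0.3, -0.8]
grip_width: 0.0855
time_s: 9.6
position: [0.4745, -0.0091, 0.0238]
tool_rot: [[0.0, 0.931, 0.366], [-0.0, 0.366, -0.931], [-1.0, 0.0, 0.0]]
ft_force: [0.8, 0.4, -2.1]
grip_width: 0.039
```

```bash
python3 -m jog '[[-1,0,0.005,0,0],[-1,0,0.012,0,0],[-1,0,0.018,0,0],[-1,0,0.022,0,0],[-1,0,0.022,0,0],[-1,0,0.022,0,0]]'; python3 look.py pics/o 205 165 75 55 10
```

```text
time_s: 10.2
position: [0.4956, -0.0009, 0.0237]
tool_rot: [[0.001, 0.931, 0.366], [-0.0, 0.366, -0.931], [-1.0, 0.001, 0.001]]
ft_force: [1.3, 0.7, 0.4]
grip_width: 0.0388
[ 0.49557728 -0.00094124  0.02365824] 21.48081943527994 0.03875286705180292 [1.28453003 0.73060418 0.35173228] 10.2
```

View pics/o.png

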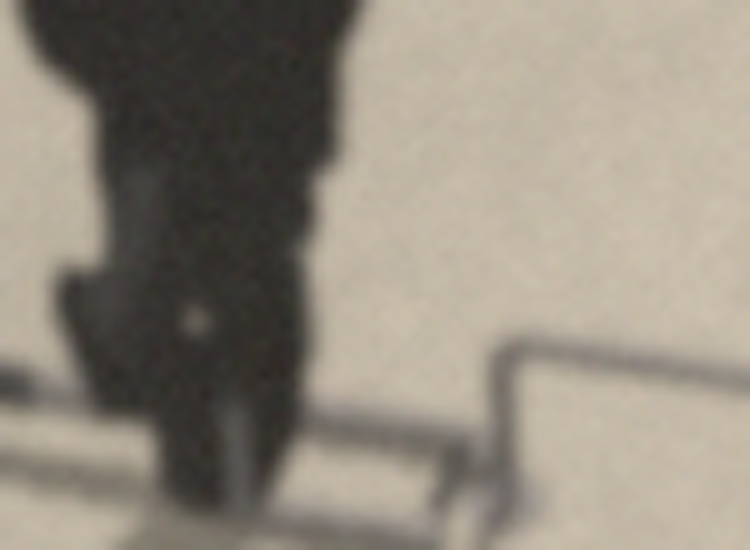

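```bash
python3 - <<'E'
from h import *
o=env.observe();R=o['tool_rot'];yaw=np.arctan2(R[1,1],R[0,1]);p=o['position']
f=frame(p[0],p[1],yaw,0)
pts=[(f((x,y-.0025,0)),c) for x in np.arange(.03,.08,.004) for y,c in((.003,(0,0,255)),(.0055,(255,0,0)),(.0005,(0,255,0)))]
crop("scene",230,195,45,35,16,"pics/o2.png",pts,src="pics/o_full.png")
for x in(.06,.064,.068): print(proj("scene",f((x,.0005,0))))
E
```

```text
[253.29506727 215.09189425]
[254.95947583 215.38088146]
[256.62581564 215.67020399]
```

View pics/o2.png

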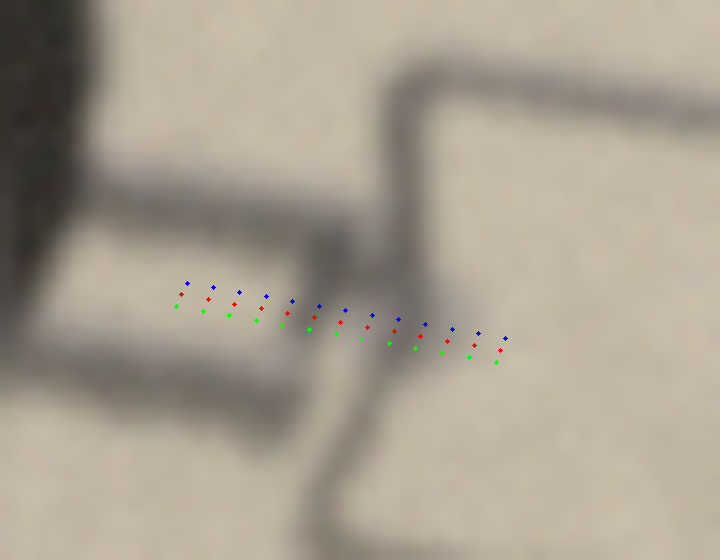

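```bash
python3 -m jog '[[-1,0,0.001,-0.0005,0],[-1,0,0.003,-0.0005,0],[-1,0,0.005,-0.0005,0],[-1,0,0.006,-0.0005,0],[-1,0,0.007,-0.0005,0]]'; python3 -m jog '[[-1,0,0.001,0,0],[-1,0,0.002,0,0]]';python3 -m jog '[[-1,0,0.001,0,0],[-1,0,0.002,0,0]]'
```

```text
time_s: 10.75
position: [0.5011, 0.002, 0.0237]
tool_rot: [[-0.001, 0.931, 0.366], [0.0, 0.366, -0.931], [-1.0, -0.001, -0.0]]
ft_force: [-3.1, -1.1, 5.7]
grip_width: 0.0391
time_s: 10.95
position: [0.5031, 0.0027, 0.0237]
tool_rot: [[-0.0, 0.931, 0.366], [-0.0, 0.366, -0.931], [-1.0, -0.0, -0.0]]
ft_force: [-3.7, -2.2, 5.2]
grip_width: 0.0387
time_s: 11.15
position: [0.5045, 0.0033, 0.0237]
tool_rot: [[-0.002, 0.93, 0.366], [-0.0, 0.366, -0.931], [-1.0, -0.002, -0.0]]
ft_force: [-6.2, -2.8, 7.3]
grip_width: 0.039
```

```bash
python3 -m jog '[[-1,-0.0008,0,0,0],[-1,-0.0008,0,0,0]]'; python3 look.py pics/q 230 195 45 35 16
```

```text
time_s: 11.35
position: [0.505, 0.0035, 0.0241]
tool_rot: [[-0.0, 0.931, 0.366], [0.0, 0.366, -0.931], [-1.0, -0.0, -0.0]]
ft_force: [-0.9, -1.9, -1.7]
grip_width: 0.0388
[0.50498175 0.00348187 0.02409031] 21.469472150424096 0.038835161674385964 [-0.92593874 -1.92129873 -1.69899179] 11.35
```

View pics/q.png

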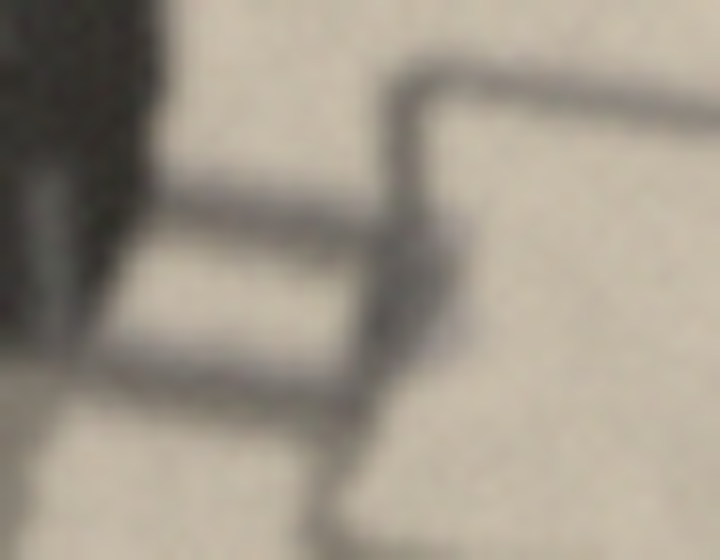

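```bash
python3 -m jog '[[-1,0,0.001,0,0],[-1,0,0.002,0,0],[-1,0,0.003,0,0]]';  python3 -m jog '[[-1,0,0.001,0,0],[-1,0,0.002,0,0],[-1,0,0.003,0,0]]'; python3 -m jog '[[-1,0,0.001,0,0],[-1,0,0.002,0,0],[-1,0,0.003,0,0]]'; python3 look.py pics/r 230 195 45 35 16
```

```text
time_s: 11.7
position: [0.5077, 0.0046, 0.0242]
tool_rot: [[-0.001, 0.931, 0.366], [0.0, 0.366, -0.931], [-1.0, -0.001, -0.0]]
ft_force: [-2.3, -2.2, -2.6]
grip_width: 0.0388
time_s: 12.0
position: [0.5104, 0.0058, 0.0243]
tool_rot: [[-0.001, 0.931, 0.366], [0.0, 0.366, -0.931], [-1.0, -0.001, -0.001]]
ft_force: [-3.7, -0.8, -1.1]
grip_width: 0.0392
time_s: 12.3
position: [0.5135, 0.0067, 0.0245]
tool_rot: [[-0.0, 0.931, 0.366], [-0.0, 0.366, -0.931], [-1.0, -0.0, 0.0]]
ft_force: [-4.6, -1.6, -1.4]
grip_width: 0.0393
[0.51345419 0.0067356  0.02445122] 21.477390548243214 0.039254029819532923 [-4.60236886 -1.60217172 -1.41225039] 12.3
```

View pics/r.png

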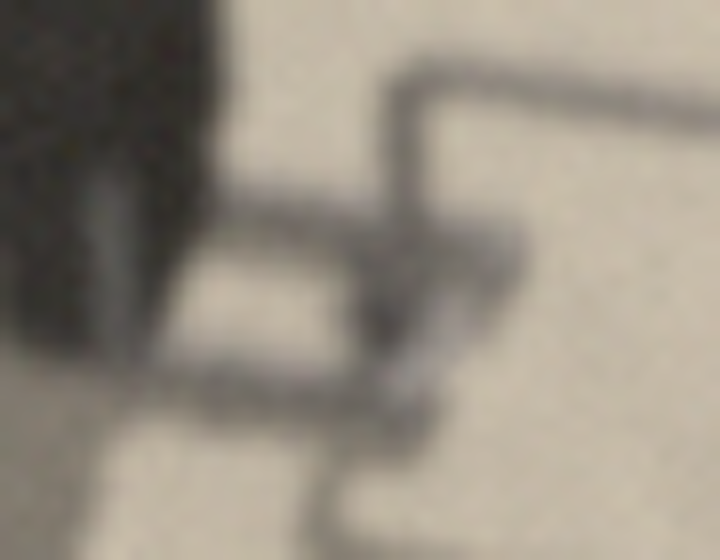

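```bash
python3 -m jog '[[-1,0,0.001,0,0],[-1,0,0.0025,0,0],[-1,0,0.004,0,0],[-1,0,0.0055,0,0],[-1,0,0.007,0,0]]';  python3 -m jog '[[-1,0,0.0015,0,0],[-1,0,0.003,0,0],[-1,0,0.0045,0,0],[-1,0,0.006,0,0]]'; python3 -m jog '[[-1,0,0.0015,0,0],[-1,0,0.003,0,0],[-1,0,0.0045,0,0]]'; python3 -m jog '[[-1,0,0.001,0,0],[-1,0,0.002,0,0]]'
```

```text
time_s: 12.85
position: [0.5201, 0.0093, 0.0244]
tool_rot: [[0.0, 0.931, 0.366], [-0.0, 0.366, -0.931], [-1.0, 0.0, 0.0]]
ft_force: [-3.9, -2.2, -1.0]
grip_width: 0.0389
time_s: 13.25
position: [0.5258, 0.0115, 0.0245]
tool_rot: [[0.0, 0.931, 0.366], [-0.0, 0.366, -0.931], [-1.0, 0.0, 0.0]]
ft_force: [-2.7, -2.7, -2.1]
grip_width: 0.0388
time_s: 13.55
position: [0.53, 0.0131, 0.0245]
tool_rot: [[0.001, 0.931, 0.366], [-0.0, 0.366, -0.931], [-1.0, 0.0, 0.0]]
ft_force: [-2.1, -3.0, -1.4]
grip_width: 0.0389
time_s: 13.75
position: [0.5321, 0.0138, 0.0246]
tool_rot: [[0.001, 0.931, 0.366], [-0.0, 0.366, -0.931], [-1.0, 0.001, 0.001]]
ft_force: [0.2, -3.3, -1.6]
grip_width: 0.0389
```

```bash
python3 -m jog '[[-1,0,0.001,0,0],[-1,0,0.002,0,0],[-1,0,0.002,0,0]]'; python3 look.py pics/s 230 195 45 35 16;  python3 -m jog '[[-1,0,0.001,0,0],[-1,0,0.001,0,0]]'; python3 -m jog '[[-1,0,0.001,0,0],[-1,0,0.001,0,0]]'; python3 look.py pics/t 230 195 45 35 16
```

```text
time_s: 14.05
position: [0.5337, 0.0149, 0.0245]
tool_rot: [[0.001, 0.931, 0.366], [0.001, 0.366, -0.931], [-1.0, 0.001, -0.0]]
ft_force: [-0.7, 0.1, -1.4]
grip_width: 0.0388
[0.53370223 0.01491013 0.02450192] 21.468061288865027 0.03877941254081436 [-0.65605671  0.13719029 -1.4384052 ] 14.05
time_s: 14.3
position: [0.5343, 0.0152, 0.0244]
tool_rot: [[-0.0, 0.931, 0.366], [0.0, 0.366, -0.931], [-1.0, 0.0, -0.0]]
ft_force: [-0.3, 1.5, -1.1]
grip_width: 0.0389
time_s: 14.5
position: [0.5353, 0.0154, 0.0244]
tool_rot: [[0.0, 0.931, 0.366], [0.0, 0.366, -0.931], [-1.0, 0.0, -0.0]]
ft_force: [1.0, 0.1, -1.4]
grip_width: 0.0387
[0.53534882 0.01543003 0.02442107] 21.477425087037037 0.038723815707927434 [ 0.98505885  0.14288823 -1.3913753 ] 14.5
```

View pics/t.png

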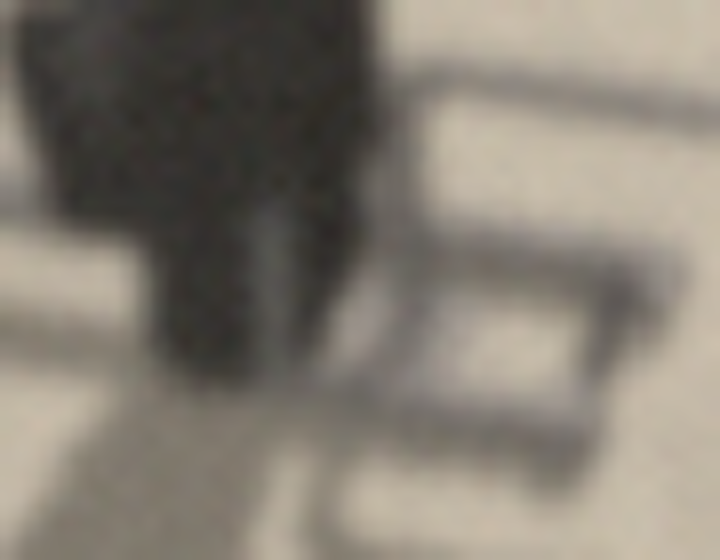

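The picture shows the gate line back at (610,310) with the bar inside the loop, and the lateral force has gone, so it has snapped shut. Now I'll draw back gently.

```bash
python3 -m jog '[[-1,0,-0.003,0,0],[-1,0,-0.006,0,0],[-1,0,-0.009,0,0],[-1,0,-0.012,0,0],[-1,0,-0.015,0,0],[-1,0,-0.017,0,0],[-1,0,-0.018,0,0],[-1,0,-0.018,0,0]]'; python3 -m jog '[[-1,0,-0.0005,0,0],[-1,0,-0.001,0,0],[-1,0,-0.0015,0,0],[-1,0,-0.002,0,0]]'; python3 look.py pics/u 230 195 45 35 16
```

```text
time_s: 15.35
position: [0.5185, 0.0087, 0.0245]
tool_rot: [[0.0, 0.931, 0.366], [0.0, 0.366, -0.931], [-1.0, 0.0, 0.0]]
ft_force: [0.3, -0.3, -1.3]
grip_width: 0.039
time_s: 15.75
position: [0.5167, 0.008, 0.0244]
tool_rot: [[0.0, 0.931, 0.366], [-0.0, 0.366, -0.931], [-1.0, 0.0, 0.0]]
ft_force: [-0.5, -0.1, -0.6]
grip_width: 0.0386
[0.51668023 0.00800812 0.02443325] 21.47545318300491 0.038553811710933916 [-0.4652634  -0.14711911 -0.61377944] 15.75
```

View pics/u.png

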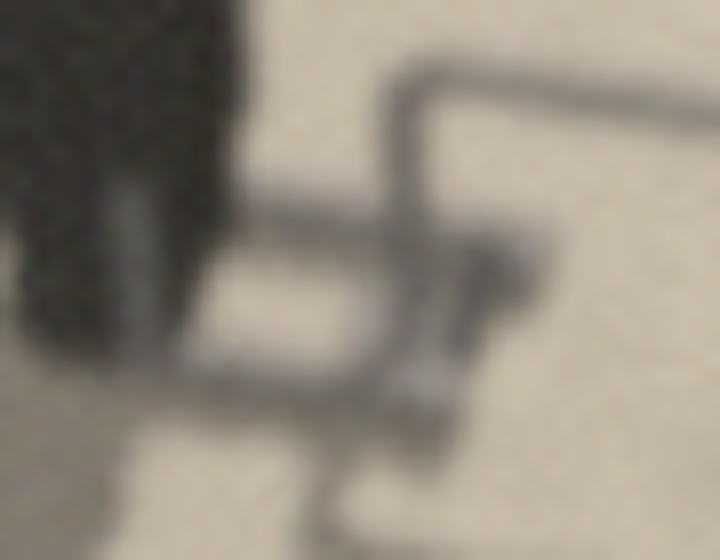

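The bar is inside the hook, with the shut gate to its right at (470,290). There are a few millimetres still to go.

```bash
python3 -m jog '[[-1,0,-0.0005,0,0],[-1,0,-0.001,0,0],[-1,0,-0.0015,0,0]]'; python3 -m jog '[[-1,0,-0.0005,0,0],[-1,0,-0.001,0,0]]'
```

```text
time_s: 16.1
position: [0.5153, 0.0074, 0.0244]
tool_rot: [[0.0, 0.931, 0.366], [-0.0, 0.366, -0.931], [-1.0, 0.0, 0.0]]
ft_force: [-0.2, 0.6, -1.8]
grip_width: 0.039
time_s: 16.3
position: [0.5143, 0.0071, 0.0245]
tool_rot: [[0.0, 0.931, 0.366], [-0.0, 0.366, -0.931], [-1.0, 0.0, 0.0]]
ft_force: [-1.1, 0.6, -2.1]
grip_width: 0.0385
```

```bash
for i in 1 ; do python3 -m jog '[[-1,0,-0.0004,0,0],[-1,0,-0.0008,0,0]]'; done; python3 -m jog '[[-1,0,-0.0003,0,0],[-1,0,-0.0005,0,0]]'
```

```text
time_s: 16.5
position: [0.5136, 0.0068, 0.0244]
tool_rot: [[-0.0, 0.931, 0.366], [0.0, 0.366, -0.931], [-1.0, 0.0, -0.0]]
ft_force: [-0.9, 0.7, -1.8]
grip_width: 0.0386
time_s: 16.7
position: [0.5133, 0.0067, 0.0245]
tool_rot: [[0.001, 0.931, 0.366], [0.0, 0.366, -0.931], [-1.0, 0.001, 0.0]]
ft_force: [1.4, 1.1, -2.5]
grip_width: 0.0389
```

```bash
python3 look.py pics/v 230 195 45 35 16
```

```text
[0.51332968 0.00665088 0.02447796] 21.469601334826226 0.03890489044594869 [ 1.4122397   1.12092189 -2.5120484 ] 16.7
```

View pics/v.png

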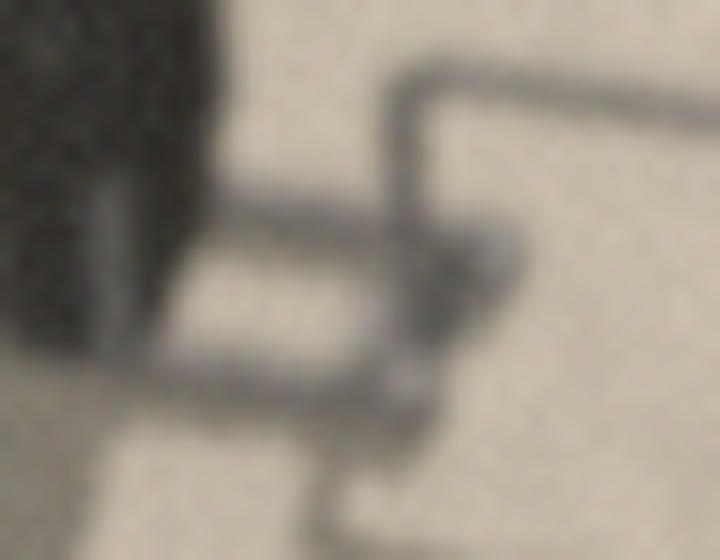

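```bash
python3 -m jog '[[-1,0,-0.0003,0,0]]'; python3 -m jog '[[-1,0,-0.0003,0,0]]'
```

```text
time_s: 16.85
position: [0.5132, 0.0066, 0.0245]
tool_rot: [[0.001, 0.931, 0.366], [0.0, 0.366, -0.931], [-1.0, 0.001, 0.0]]
ft_force: [3.5, 1.3, -2.0]
grip_width: 0.0391
time_s: 16.95
position: [0.5131, 0.0065, 0.0245]
tool_rot: [[0.001, 0.931, 0.366], [0.0, 0.366, -0.931], [-1.0, 0.001, 0.0]]
ft_force: [4.0, 2.3, -3.8]
grip_width: 0.0386
```

```bash
python3 -m jog '[[-1,0,-0.0003,0,0]]'
```

```text
time_s: 17.05
position: [0.5129, 0.0064, 0.0245]
tool_rot: [[0.002, 0.931, 0.366], [0.0, 0.366, -0.931], [-1.0, 0.002, 0.0]]
ft_force: [6.2, 3.7, -3.5]
grip_width: 0.0391
```

```bash
for i in 1 2 3; do python3 -m jog '[[-1,0,0,0,0],[-1,0,0,0,0]]' | egrep 'time|force|posi'; done
```

```text
time_s: 17.25
position: [0.5129, 0.0064, 0.0245]
ft_force: [4.5, 2.2, -3.7]
time_s: 17.45
position: [0.513, 0.0064, 0.0245]
ft_force: [3.9, 2.8, -3.8]
time_s: 17.65
position: [0.513, 0.0064, 0.0246]
ft_force: [4.1, 2.8, -3.0]
```

```bash
for i in 1; do python3 -m jog '[[-1,0,-0.0003,0,0],[-1,0,-0.0003,0,0],[-1,0,-0.0003,0,0]]' | egrep 'time|force|posi'; done; for i in 1 2; do python3 -m jog '[[-1,0,0,0,0],[-1,0,0,0,0],[-1,0,0,0,0]]' | egrep 'time|force|posi'; done
```

```text
time_s: 17.95
position: [0.5129, 0.0064, 0.0246]
ft_force: [5.4, 2.5, -3.8]
time_s: 18.25
position: [0.5129, 0.0064, 0.0245]
ft_force: [5.8, 3.7, -4.4]
time_s: 18.55
position: [0.5129, 0.0064, 0.0246]
ft_force: [5.8, 3.8, -4.2]
```

The pull is proven: about 5 N then 6.8 N, held for 1.2 s. Now I'll ease off, lower it flat and release.

```bash
python3 -m jog '[[-1,0,0.001,0,0],[-1,0,0.003,0,0],[-1,0,0.005,0,0],[-1,0,0.006,0,0],[-1,0.0004,0.006,0,0],[-1,0.0008,0.006,0,0],[-1,0.0011,0.006,0,0],[-1,0.0011,0.006,0,0]]'; python3 look.py pics/w 205 165 75 55 10
```

```text
time_s: 19.35
position: [0.5175, 0.0084, 0.0237]
tool_rot: [[0.0, 0.931, 0.366], [-0.0, 0.366, -0.931], [-1.0, 0.0, 0.0]]
ft_force: [-2.0, 0.4, 5.2]
grip_width: 0.0391
[0.51750167 0.00836648 0.02366068] 21.47536138126314 0.03905758927798656 [-1.95278774  0.42986919  5.20557924] 19.35
```

View pics/w.png

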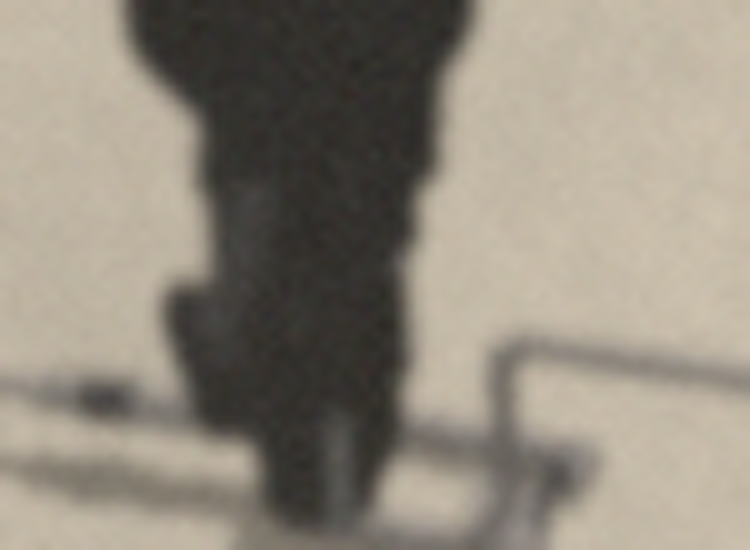

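On the desk (5 N upward) with the gate still shut past the bar. I'll open and lift straight up.

```bash
python3 -m jog '[[0.2,0,0,0,0],[0.6,0,0,0,0],[1,0,0,0,0],[1,0,0,0,0],[1,0,0,0,0],[1,0,0,0,0],[1,-0.02,0,0,0],[1,-0.05,0,0,0],[1,-0.09,0,0,0],[1,-0.13,0,0,0],[1,-0.15,-0.03,-0.03,0],[1,-0.15,-0.06,-0.08,0],[1,-0.15,-0.07,-0.13,0],[1,-0.15,-0.07,-0.18,0],[1,-0.15,-0.07,-0.2,0],[1,-0.15,-0.07,-0.2,0],[1,-0.15,-0.07,-0.2,0]]'; python3 - <<'E'
from h import *
crop("top",215,175,100,100,6,"pics/x.png")
crop("scene",190,150,110,80,7,"pics/y.png")
E
```

```text
time_s: 21.1
position: [0.3792, 0.1691, 0.1734]
tool_rot: [[0.0, 0.93, 0.368], [-0.0, 0.368, -0.93], [-1.0, 0.0, 0.0]]
ft_force: [0.3, -0.1, 0.1]
grip_width: 0.0854
```

View pics/x.png

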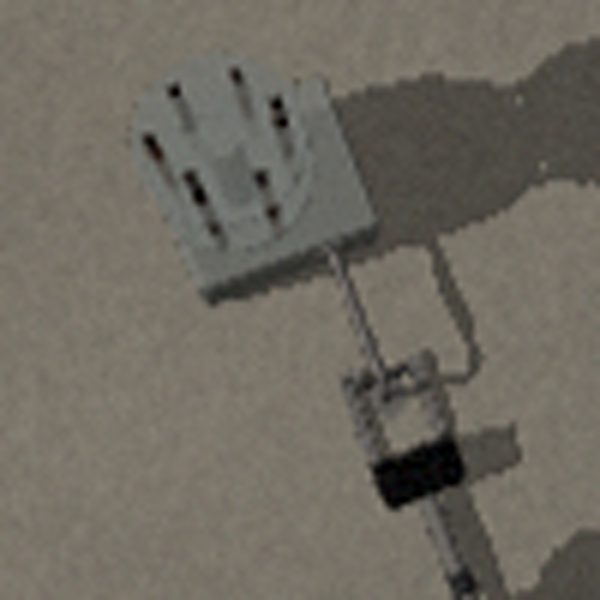

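View pics/y.png

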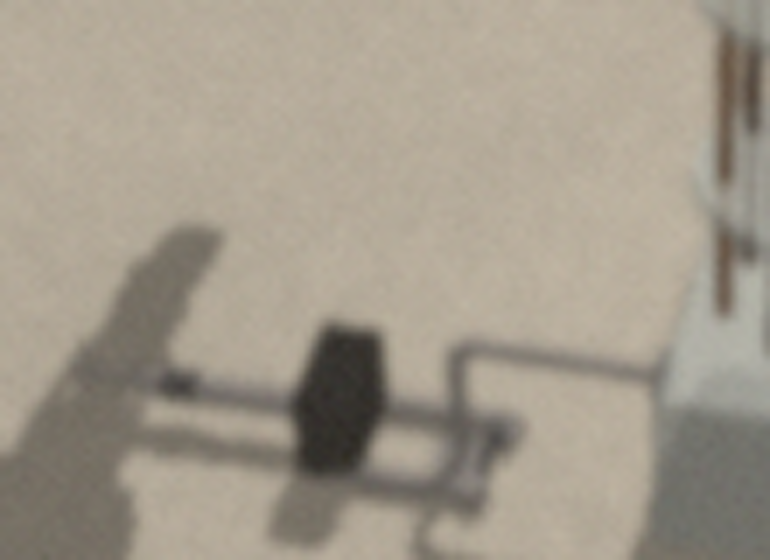

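View pics/x_full.png

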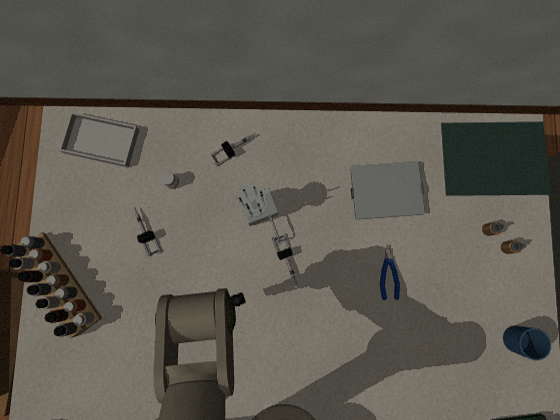

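Both views show the bar inside the closed hook (top crop (385,385), scene crop (460,430)) and the holder flat. The clipper, palette and pot are where they were, and the arm is clear. I'll hand it in.

```bash
python3 -c "
from rig import env
print(env.close_job(), env.observe()['time_s'])"
```

```text
the job is handed in; nothing more can be done
the job is handed in; nothing more can be done
```

The holder is clipped onto the eye and lying flat on the desk, released. I handed the job in at about 21 s of the 54 s allowed; no verdict was reported.

- **Which holder:** I used the look-alike nearest the base, 0.53 m away; the other two were 0.68 m and 0.83 m.
- **Lining up:** The wrist hid the hook from the top camera, so I set the holder down once in front of the eye and stepped aside to measure. I then regripped it.
- **Clipping:** I pressed the gate onto the bar with about 5 N until the force disappeared. The picture then showed the gate shut behind the bar.
- **Pull test:** I drew back to about 5 N, then about 6.8 N, held for roughly 1.4 s in all. I then eased off, lowered the holder and let go.

**Last checks:** Both cameras showed the bar inside the shut hook and the holder flat. The clipper, palette and pot were in place and the arm was clear.

**What disagreed:**
- The two cameras differed by about 2 mm on where the bar meets the gate. I took a value between them, and it went in cleanly.
- Before the gate was pressed, the force read about 7 N sideways and 7 N upward, mostly because the holder was rubbing on the desk. Raising it 0.8 mm removed most of that.

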